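# Check a bioreactor port cap on the thread gauge and sort it

### The arm

A 7-joint arm with a two-finger parallel gripper is mounted at the origin on the work surface. World frame = base frame: x ahead of the robot, y to its left, z up, the work surface at z = 0. Lengths are in m, angles in rad, forces in N, time in s.
With the tool pointing down it reaches from about 0.35 to 0.9 m from the base axis. Payload 8.1 kg.
Tool frame: the origin (TCP) lies at the very end of the fingers, on their centre line; the grasp point (between the pads) lies grip_point_offset behind it (grip_point_offset is the distance from the TCP to the grasp point, in m); z points along the fingers, y is the direction in which the jaws open and shut (so a half turn about z gives the same grasp; the last joint's range is limited). The gripper opens to 92 mm and grips with 3 to 60 N. Pads are 19 mm wide; open, the fingers measure 130 mm over their backs; the gripper's body (75 mm by 190 mm) begins 47 mm behind the grasp point.
Start: joints at [1.198, 0.434, 0.025, 1.573, -0.012, 1.134, -0.075], TCP at [0.167, -0.602, 0.227] pointing down, gripper open.
Joint ranges: [-2.62, 2.62], [-0.44, 2.09], [-1.27, 1.32], [0.08, 2.57], [-1.32, 4.46], [0.12, 2], [-2.74, 2.74]. Speed limits (rad/s): [2.22, 2.22, 3.01, 3.01, 3.14, 3.14, 3.14].

### API

Orientations are given as a rotation vector (axis times angle).
In Python, from cell import * gives the robot as it stands.
- The arm moves only by the tool drive_tool, never from a script. Its argument "increments" is a list of rows, each an object of numbers: "grip": the gripper's target within -1 to 1 (shut at 1, half-way at 0, fully open at -1); "tx", "ty", "tz": the shift along the world's x, y, z normalised to -1 to 1, where 1 is 400 mm; "turn": the turn about the world's z normalised to -1 to 1, where 1 is 60 degrees. In form: [{"grip": .., "tx": .., "ty": .., "tz": .., "turn": ..}, ...]. A call has 1 to 20 rows; each row is the pose to reach, as a shift and turn from the pose measured when the call began; what a row does not reach only later rows make up. A row lasts 1/10 s, in which the tool goes at most 50 mm and 8.59 degrees, less where a joint would pass 70% of its speed; a pose out of reach is approached as far as the arm can. A call with a number of a shift or a turn outside -1 to 1 is refused whole. A call with a gripper value outside its range is refused whole. The fingers move at their own pace and stop on an object; "newtons" is the grip in N (left out, the last holds). Time passes only in rows, so rows that repeat a pose let the fingers close. It gives the time, the measured TCP pose, the force and the opening at its end, in the units of the state.
- observe(): the state, without advancing time (a new reading comes with each control period).
- get_image(name): name is "scene" or "top" or "wrist"; returns the picture (480x640x3 uint8, red, green, blue); there is no depth.
- camera_info(name): a dict with "fx", "fy", "cx", "cy" (pixels), "eye" and "rotation" of the camera in the world; the wrist camera has in their place "hand_eye" (4x4, takes a point from camera to tool coordinates, whose origin is the TCP and whose axes are the flange's). Camera axes: x right, y down, z forward; pixel columns grow to the right and rows downward; lengths in m; the calibration is good to about 2 mm. A picture is of the moment at which its call begins: read the wrist's pose just before it. camera_info takes no time and is no camera call.
- sign_off(): hands the job in, once; it reports no verdict.
The state is a dict: "clock": time; "joints": joint angles; "dq": joint speeds; "joint_efforts": joint torques, N m; "position": TCP position; "ee_rot": TCP orientation; "force": force on the tool from outside, world axes, zero at the start; "ft_torque": the same for the moment, N m; "width": opening from 0.0 (shut) to 1.0 (fully open).
Only numpy, scipy, OpenCV 4.12 (cv2) and the standard library are available. Lean on these libraries where they do the work, as an engineer would, in place of code of your own. Each camera call takes 0.05 s, during which the arm holds its last target. There are 200 camera calls.

### The job

Take the one of the two stainless port caps that stands nearer the robot, set it on the thread gauge with its two ears over the gauge's two pointers, and screw it clockwise as far as it will go. Then screw it back off and stand it upright in the divided tray: in the large compartment if it turned fully home (its skirt down on the gauge's base), in the small compartment if it stuck part-way. Leave the other cap where it stands.

Things in the scene. Friction and masses are not known exactly. Their poses are not given: they have to be found in the camera images.
- capA_grip (a point): Grip point of one of two like stainless caps: on its handle's axis, 60 mm above its bottom edge; z up. Open-bottomed skirt 62 mm dia (68 at the bottom), 36 mm high; on top a round handle 28 mm dia, 38 mm tall (74 in all). Two square ears, 10 mm wide, 6 high, reach 42 mm from the axis at the bottom edge along +x and -x, in line with the thread lugs inside; half a turn is all the same. About 250 g.
- capB_grip (a point): Grip point of the other cap, the same in size, shape and axes. Both stand upright on the bench; either may be the nearer one. Which is good does not show from outside: only the gauge tells.
- gauge: Thread gauge fixed to the bench: steel base 120 mm dia, 8 mm thick, with a two-start threaded stub 50 mm dia, top 38.5 mm above the bench. Origin on the axis at bench level, z up. Two raised pointers on the base rim along +x and -x mark the thread's entries: lower a cap with its ears over them (within 15 deg, 3 mm off centre) until it rests, its bottom edge 16 mm and grip point 76 mm above the bench.
- gauge_seat (a point): Seat of the gauge: on its axis, on top of the base, 8 mm above the bench. A good cap, turned clockwise seen from above, sinks 8 mm in 75 deg to a firm stop, bottom edge here (grip point 60 mm above). A bad one jams 30 to 45 deg from the entry, its edge 7 mm higher. The thread has 3 mm of up-down play and holds the cap: turn it back to the entry to lift it off; it stops 20 deg beyond.
- tray: Divided aluminium tray fixed to the bench, 252 mm long (x) and 125 mm wide (y), walls 22 mm high and 3 mm thick, floor 3 mm thick. Origin at the centre of its underside. One cross wall at x = -21 mm divides it: the large compartment is on its +x side (centre x = +52 mm, 142 mm long), the small one on its -x side (centre x = -73 mm, 100 mm long).
Mind the look-alikes: they are no part of the job. What is shaped like the part that bears capB_grip but brown or turquoise is not meant.

How it is judged:
By the outcome, as a careful person would: the job done as asked, in the order asked, and still so for the second after the job is handed in, with the robot touching nothing.
It also fails if it takes over 54 s, if anything falls off the work surface, if the arm or the gripper's body presses on something with over 40 N, if the wrist force passes 120 N, or if a joint passes its speed limit or range.

## Working session

There is one attempt and no reset: what is moved stays moved. The work goes in short steps, Python scripts to look and compute and a tool call to move; the robot and the scene stay as the last step left them, time stands still between calls to the robot, and variables do not carry over. Pictures are saved under pics/ and viewed, about 8 in all and at most 12, crops included, and the job is handed in when it is done.

Besides the shell and the picture viewer there is one more tool, called after ">>>" as a command line: name --argument value ..., lists and objects as JSON in quotes. drive_tool: Moves the arm, as the interface text tells. Its arguments: {"type":"object","properties":{"increments":{"type":"array","items":{"type":"object","properties":{"grip":{"type":"number"},"tx":{"type":"number"},"ty":{"type":"number"},"tz":{"type":"number"},"turn":{"type":"number"}}}},"newtons":{"type":"number"}},"required":["increments"]}

```bash
mkdir -p pics; ls
python3 - <<'E'
from cell import *
import cv2,json
o=observe();print(o)
for n in("scene","top","wrist"):
    print(n,camera_info(n))
for n in("top","scene"):
    cv2.imwrite(f"pics/{n}0.png",get_image(n)[:,:,::-1])
E
```

```text
pics
{'clock': 0.0, 'joints': array([ 1.19838837,  0.43522754,  0.02497952,  1.57409551, -0.01158724,
        1.13399226, -0.07512814]), 'dq': array([-0.00168911,  0.00197426,  0.00010231, -0.0001686 ,  0.00077115,
        0.00012442,  0.000122  ]), 'joint_efforts': array([-5.96231512e-04, -6.67858315e+01,  9.84380096e-01, -3.14467621e+01,
       -6.06932002e-02,  4.26173990e-02,  1.99020542e-04]), 'position': array([ 0.16639264, -0.60191515,  0.22594283]), 'ee_rot': array([-3.11154907e+00, -4.22169432e-01,  5.76686839e-04]), 'force': array([ 0.63924787,  0.37864518, -0.39860229]), 'ft_torque': array([-0.03203685,  0.01317321,  0.01571695]), 'width': 1.0018176349137262}
scene {'fx': 541.6800384496694, 'fy': 541.6800384496694, 'cx': 318.0339564537413, 'cy': 250.2516668042259, 'eye': array([ 0.77131577, -0.49313584,  0.81591508]), 'rotation': array([-2.38731245, -0.66334721,  0.24100293])}
top {'fx': 434.83047969747577, 'fy': 434.83047969747577, 'cx': 321.3659273341244, 'cy': 238.65237663222302, 'eye': array([0.32273266, 0.03196053, 0.90506068]), 'rotation': array([-2.13959679,  2.10380162, -0.22352252])}
wrist {'fx': 333.5871759412237, 'fy': 333.5871759412237, 'cx': 321.69246151589783, 'cy': 239.33422951730364, 'hand_eye': array([[-1.37145975e-03, -9.68908589e-01, -2.47415168e-01,
         6.56688291e-02],
       [ 9.99998813e-01, -1.50263081e-03,  3.41344344e-04,
        -3.48433536e-04],
       [-7.02505121e-04, -2.47414406e-01,  9.68909499e-01,
        -1.58345328e-01],
       [ 0.00000000e+00,  0.00000000e+00,  0.00000000e+00,
         1.00000000e+00]])}
```

View pics/top0.png

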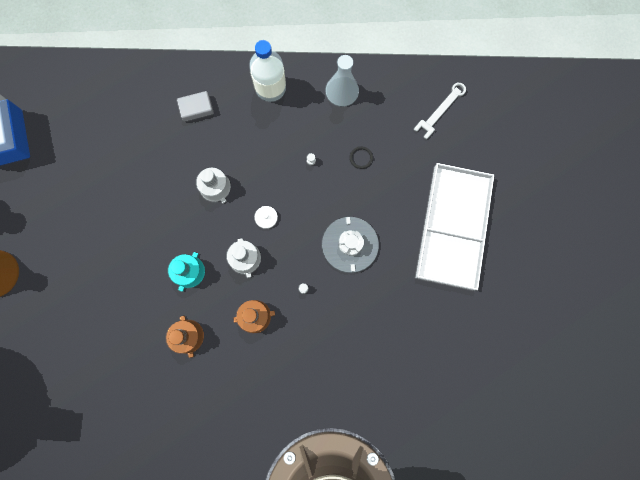

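View pics/scene0.png

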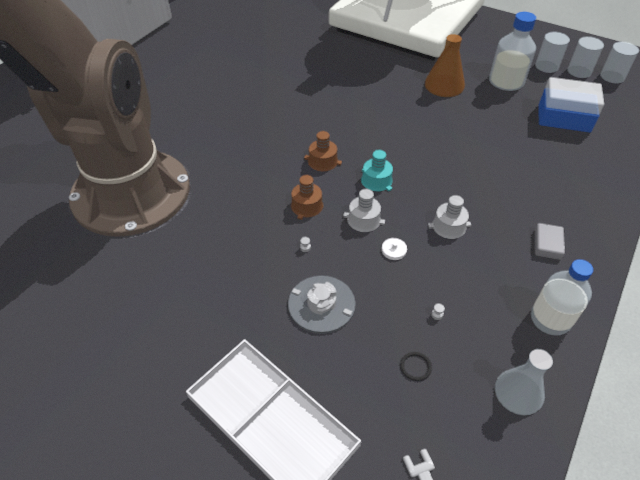

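Run:
```python
import cell
print([n for n in dir(cell) if n[0]!='_'], getattr(cell,'grip_point_offset',None))
```

```text
['PlanningError', 'camera_info', 'get_image', 'grip_point_offset', 'observe', 'sign_off'] 0.0188
```

```bash
cat > h.py <<'E'
from cell import *
import numpy as np, cv2
from scipy.spatial.transform import Rotation as R
def pose(n,o=None):
    c=camera_info(n)
    if n!="wrist": return c,R.from_rotvec(c["rotation"]).as_matrix(),np.array(c["eye"])
    T=R.from_rotvec(o["ee_rot"]).as_matrix();H=c["hand_eye"]
    return c,T@H[:3,:3],np.array(o["position"])+T@H[:3,3]
def ray(n,u,v,z,o=None):
    c,M,e=pose(n,o);d=M@[(u-c["cx"])/c["fx"],(v-c["cy"])/c["fy"],1]
    return e+d*(z-e[2])/d[2]
def proj(n,p,o=None):
    c,M,e=pose(n,o);q=M.T@(np.array(p)-e);return np.array([c["fx"]*q[0]/q[2]+c["cx"],c["fy"]*q[1]/q[2]+c["cy"]])
def tw(a): return (a+np.pi)%(2*np.pi)-np.pi
E
python3 - <<'E'
from h import *
f=lambda *a:print(a,ray(*a).round(4))
f("top",243,257,.03);f("scene",365,214,.02);f("top",213,185,.03);f("scene",450,220,.02)
f("top",240,241,.006);f("top",248,274,.006)
f("top",350,244,.008);f("top",348,220,.01);f("top",353,268,.01)
f("scene",322,303,.008);f("scene",296,292,.01);f("scene",347,312,.01)
for p in((438,165),(494,173),(477,290),(417,280)):f("top",*p,.022)
for p in((245,345),(357,439),(188,396)):f("scene",*p,.022)
f("top",238,252,.074)
f("scene",365,195,.074)
im=cv2.imread("pics/top0.png")[140:360,140:400];cv2.imwrite("pics/c1.png",cv2.resize(im,None,fx=2.7,fy=2.7,interpolation=2))
E
```

```text
('top', 243, 257, 0.03) [0.4583 0.1821 0.03  ]
('scene', 365, 214, 0.02) [0.4677 0.1827 0.02  ]
('top', 213, 185, 0.03) [0.6099 0.2527 0.03  ]
('scene', 450, 220, 0.02) [0.6192 0.2546 0.02  ]
('top', 240, 241, 0.006) [0.4959 0.1943 0.006 ]
('top', 248, 274, 0.006) [0.4266 0.1741 0.006 ]
('top', 350, 244, 0.008) [ 0.4932 -0.037   0.008 ]
('top', 348, 220, 0.01) [ 0.5446 -0.0324  0.01  ]
('top', 353, 268, 0.01) [ 0.4423 -0.0432  0.01  ]
('scene', 322, 303, 0.008) [ 0.4987 -0.0363  0.008 ]
('scene', 296, 292, 0.01) [ 0.4471 -0.0413  0.01  ]
('scene', 347, 312, 0.01) [ 0.5466 -0.031   0.01  ]
('top', 438, 165, 0.022) [ 0.6671 -0.225   0.022 ]
('top', 494, 173, 0.022) [ 0.6514 -0.3451  0.022 ]
('top', 477, 290, 0.022) [ 0.4001 -0.2945  0.022 ]
('top', 417, 280, 0.022) [ 0.4184 -0.1728  0.022 ]
('scene', 245, 345, 0.022) [ 0.4368 -0.1807  0.022 ]
('scene', 357, 439, 0.022) [ 0.6699 -0.2222  0.022 ]
('scene', 188, 396, 0.022) [ 0.4136 -0.2985  0.022 ]
('top', 238, 252, 0.074) [0.4611 0.1847 0.074 ]
('scene', 365, 195, 0.074) [0.465  0.1806 0.074 ]
```

View pics/c1.png

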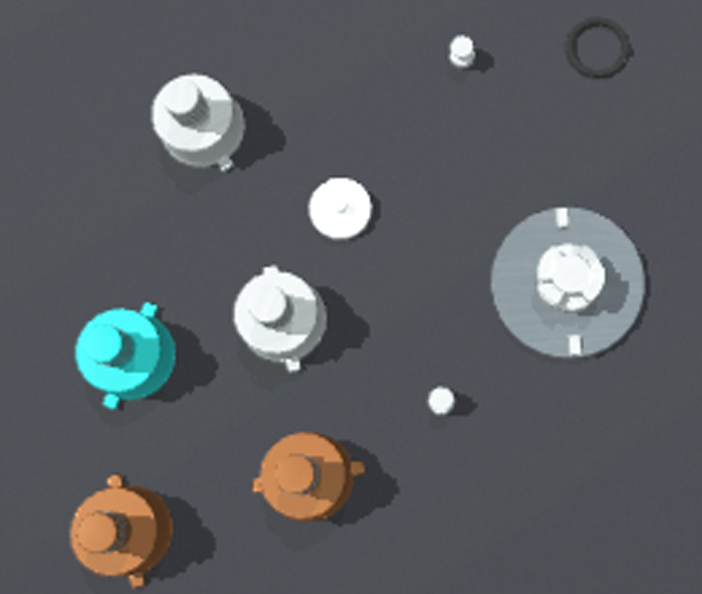

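Silver caps stand at top-image (243,257) and (213,185). Turquoise is at (187,270) and brown at (185,337) and (253,316), so neither counts. The nearer silver one at crop (278,315) is the target, at about (0.463, 0.183). The gauge is at (350,244), and the tray's large compartment is its far end.

>>> drive_tool --increments '[{"grip":-0.3,"tx":0.7,"ty":0.97,"tz":0,"turn":1},{"grip":-0.3,"tx":0.7,"ty":0.97,"tz":0,"turn":1},{"grip":-0.3,"tx":0.7,"ty":0.97,"tz":0,"turn":1},{"grip":-0.3,"tx":0.7,"ty":0.97,"tz":0,"turn":1},{"grip":-0.3,"tx":0.7,"ty":0.97,"tz":0,"turn":1},{"grip":-0.3,"tx":0.7,"ty":0.97,"tz":0,"turn":1},{"grip":-0.3,"tx":0.7,"ty":0.97,"tz":0,"turn":1},{"grip":-0.3,"tx":0.7,"ty":0.97,"tz":0,"turn":1},{"grip":-0.3,"tx":0.7,"ty":0.97,"tz":0,"turn":1},{"grip":-0.3,"tx":0.7,"ty":0.97,"tz":0,"turn":1},{"grip":-0.3,"tx":0.7,"ty":0.97,"tz":0,"turn":1},{"grip":-0.3,"tx":0.7,"ty":0.97,"tz":0,"turn":1}]' --newtons 40

```text
clock: 1.3
position: [0.4463, -0.2136, 0.2257]
ee_rot: [-2.482, -1.923, 0.002]
force: [-0.2, -0.4, 0.6]
width: 0.65
```

>>> drive_tool --increments '[{"grip":-0.3,"tx":0.11,"ty":0.44,"tz":0,"turn":0.25},{"grip":-0.3,"tx":0.11,"ty":0.44,"tz":0,"turn":0.25},{"grip":-0.3,"tx":0.11,"ty":0.44,"tz":0,"turn":0.25},{"grip":-0.3,"tx":0.11,"ty":0.44,"tz":0,"turn":0.25},{"grip":-0.3,"tx":0.11,"ty":0.44,"tz":0,"turn":0.25},{"grip":-0.3,"tx":0.11,"ty":0.44,"tz":0,"turn":0.25}]'

```text
clock: 1.9
position: [0.4899, -0.0389, 0.2255]
ee_rot: [-2.211, -2.23, 0.004]
force: [-0.7, -1.0, -0.6]
width: 0.646
```

Run:
```python
from h import *
import pickle
o=observe();im=get_image("wrist")[:,:,::-1];cv2.imwrite("pics/w1.png",im)
pickle.dump(o,open("o1.pkl","wb"));print(o["position"],o["ee_rot"],o["joints"],proj("wrist",[.495,-.037,.0385],o))
```

```text
[ 0.48994571 -0.03887275  0.22545198] [-2.2105048  -2.23037876  0.00443236] [ 0.41029611  0.27416708 -0.5411965   1.8549799   0.16147902  1.0587763
 -0.18536919] [327.6251766  217.14238282]
```

View pics/w1.png

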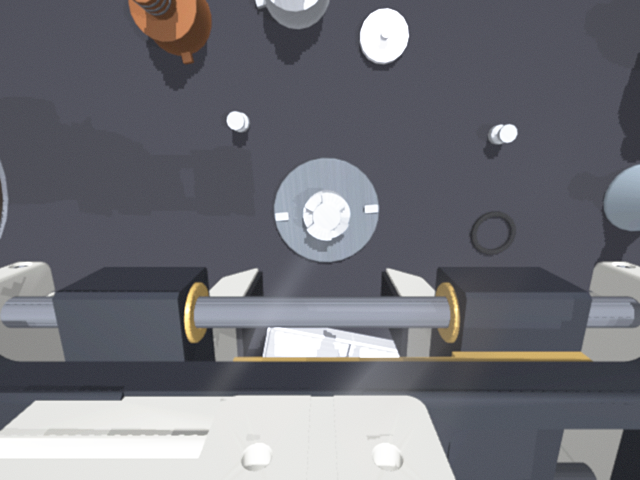

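>>> drive_tool --increments '[{"grip":-0.3,"tx":-0.08,"ty":0.55,"tz":-0.1,"turn":0.2},{"grip":-0.3,"tx":-0.08,"ty":0.55,"tz":-0.1,"turn":0.2},{"grip":-0.3,"tx":-0.08,"ty":0.55,"tz":-0.1,"turn":0.2},{"grip":-0.3,"tx":-0.08,"ty":0.55,"tz":-0.1,"turn":0.2},{"grip":-0.3,"tx":-0.08,"ty":0.55,"tz":-0.1,"turn":0.2},{"grip":-0.3,"tx":-0.08,"ty":0.55,"tz":-0.1,"turn":0.2},{"grip":-0.3,"tx":-0.08,"ty":0.55,"tz":-0.1,"turn":0.2}]'

```text
clock: 2.65
position: [0.4583, 0.1782, 0.1851]
ee_rot: [-1.97, -2.446, 0.007]
force: [0.3, -0.6, 0.5]
width: 0.655
```

Run:
```python
from h import *
import pickle
o=observe();im=get_image("wrist")[:,:,::-1];cv2.imwrite("pics/w2.png",im)
pickle.dump(o,open("o2.pkl","wb"));print(o["position"],o["ee_rot"],o["joints"],proj("wrist",[.463,.183,.074],o))
```

```text
[0.4583275  0.17820161 0.18509034] [-1.97022384 -2.44634164  0.00723563] [ 0.03896836  0.34259586 -0.65674994  1.90141695  0.24992013  0.98416417
 -0.51561644] [329.69629053 231.76752444]
```

View pics/w2.png

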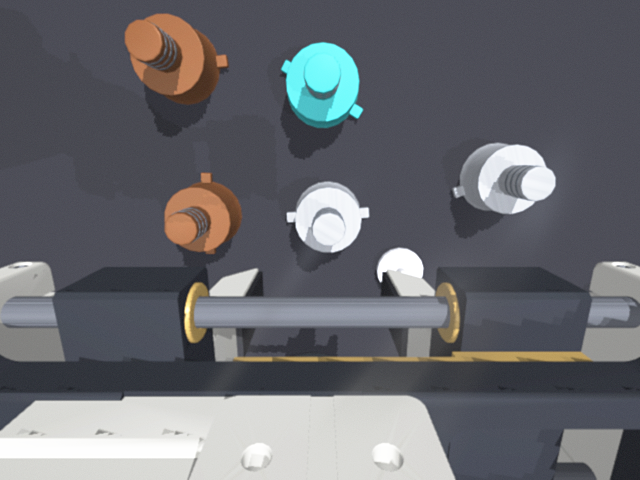

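The near cap's handle top is at (329,229), with ears at (291,217) and (365,212). In w1 the gauge disc is centred at (327,210), with pointers at (282,217) and (371,209).

Run:
```python
from h import *
import pickle
o1=pickle.load(open("o1.pkl","rb"));o2=pickle.load(open("o2.pkl","rb"))
g=lambda a,b:(((a+b)/2).round(4),np.degrees(np.arctan2(*(b-a)[1::-1])).round(1))
P=lambda u,v,z,o:ray("wrist",u,v,z,o)
print("gauge disc",P(326.7,210,.008,o1)); print("ptr",g(P(282,217,.010,o1),P(371.5,209,.010,o1)))
print("stub top",P(326,215.5,.0385,o1))
print("cap handle",P(329,229,.074,o2)); print("ears",g(P(291,217,.006,o2),P(364.5,212.5,.006,o2)))
```

```text
gauge disc [ 0.49436051 -0.03437517  0.008     ]
ptr (array([ 0.4943, -0.0375,  0.01  ]), np.float64(5.6))
stub top [ 0.49327683 -0.03515934  0.0385    ]
cap handle [0.46192566 0.18517195 0.074     ]
ears (array([0.4618, 0.1847, 0.006 ]), np.float64(15.8))
```

>>> drive_tool --increments '[{"grip":-0.3,"tx":0.009,"ty":0.016,"tz":-0.1,"turn":0},{"grip":-0.3,"tx":0.009,"ty":0.016,"tz":-0.2,"turn":0},{"grip":-0.3,"tx":0.009,"ty":0.016,"tz":-0.28,"turn":0},{"grip":-0.3,"tx":0.009,"ty":0.016,"tz":-0.33,"turn":0},{"grip":-0.3,"tx":0.009,"ty":0.016,"tz":-0.355,"turn":0},{"grip":-0.3,"tx":0.009,"ty":0.016,"tz":-0.355,"turn":0},{"grip":-0.3,"tx":0.009,"ty":0.016,"tz":-0.355,"turn":0},{"grip":1,"tx":0.009,"ty":0.016,"tz":-0.355,"turn":0},{"grip":1,"tx":0.009,"ty":0.016,"tz":-0.355,"turn":0},{"grip":1,"tx":0.009,"ty":0.016,"tz":-0.355,"turn":0},{"grip":1,"tx":0.009,"ty":0.016,"tz":-0.355,"turn":0},{"grip":1,"tx":0.009,"ty":0.016,"tz":-0.355,"turn":0},{"grip":1,"tx":0.009,"ty":0.016,"tz":-0.355,"turn":0}]' --newtons 40

```text
clock: 4.0
position: [0.4623, 0.1841, 0.0434]
ee_rot: [1.972, 2.445, -0.007]
force: [-0.3, -0.3, 3.2]
width: 0.3
```

>>> drive_tool --increments '[{"grip":1,"tx":0,"ty":0,"tz":0.08,"turn":0},{"grip":1,"tx":0,"ty":0,"tz":0.15,"turn":0},{"grip":1,"tx":0,"ty":0,"tz":0.2,"turn":0},{"grip":1,"tx":0.02,"ty":-0.1,"tz":0.2,"turn":-0.08},{"grip":1,"tx":0.03,"ty":-0.2,"tz":0.2,"turn":-0.168},{"grip":1,"tx":0.05,"ty":-0.3,"tz":0.2,"turn":-0.168},{"grip":1,"tx":0.06,"ty":-0.4,"tz":0.2,"turn":-0.168},{"grip":1,"tx":0.07,"ty":-0.48,"tz":0.2,"turn":-0.168},{"grip":1,"tx":0.08,"ty":-0.55,"tz":0.17,"turn":-0.168},{"grip":1,"tx":0.08,"ty":-0.55,"tz":0.15,"turn":-0.168},{"grip":1,"tx":0.08,"ty":-0.55,"tz":0.15,"turn":-0.168},{"grip":1,"tx":0.08,"ty":-0.55,"tz":0.15,"turn":-0.168}]'

```text
clock: 5.2
position: [0.4939, -0.0348, 0.1033]
ee_rot: [-2.177, -2.263, 0.007]
force: [0.4, 0.9, -2.2]
width: 0.293
```

Run:
```python
from h import *
o=observe();s=get_image("scene")[:,:,::-1];w=get_image("wrist")[:,:,::-1]
r=o["ee_rot"];print(o["position"],np.degrees(2*np.arctan2(r[1],r[0])),o["joints"][6],o["force"],o["width"])
a=cv2.resize(s[200:350,220:420],(800,600),interpolation=2)[:, :]
b=cv2.resize(w[140:300,220:440],(440,320),interpolation=2)
a=cv2.resize(s[200:360,240:420],(360,320),interpolation=2)
cv2.imwrite("pics/c2.png",np.hstack([a,b]))
```

```text
[ 0.49390636 -0.03475328  0.10327068] -267.7687973313921 -0.30096676787337323 [ 0.44304879  0.87616999 -2.2403087 ] 0.29335094337410367
```

View pics/c2.png

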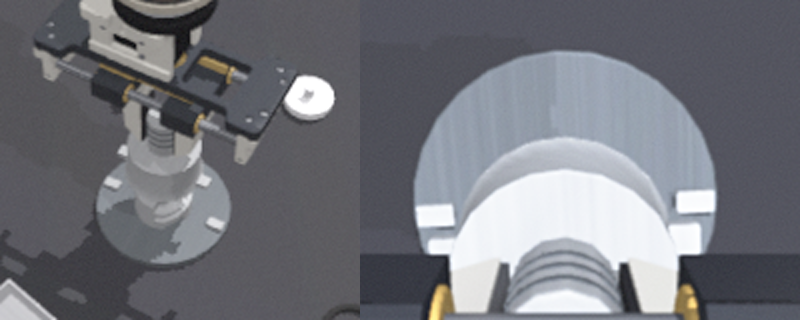

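>>> drive_tool --increments '[{"grip":1,"tx":0,"ty":-0.002,"tz":-0.04,"turn":0},{"grip":1,"tx":0,"ty":-0.002,"tz":-0.07,"turn":0},{"grip":1,"tx":0,"ty":-0.002,"tz":-0.085,"turn":0},{"grip":1,"tx":0,"ty":-0.002,"tz":-0.095,"turn":0},{"grip":1,"tx":0,"ty":-0.002,"tz":-0.1,"turn":0},{"grip":1,"tx":0,"ty":-0.002,"tz":-0.105,"turn":0},{"grip":1,"tx":0,"ty":-0.002,"tz":-0.11,"turn":0},{"grip":1,"tx":0,"ty":-0.002,"tz":-0.11,"turn":0}]'

```text
clock: 6.1
position: [0.4944, -0.0354, 0.0597]
ee_rot: [-2.177, -2.265, 0.006]
force: [-0.4, 0.6, -2.7]
width: 0.298
```

>>> drive_tool --increments '[{"grip":1,"tz":-0.002},{"grip":1,"tz":-0.004},{"grip":1,"tz":-0.005},{"grip":1,"tz":-0.005}]'

```text
invalid input
```

>>> drive_tool --increments '[{"grip":1,"tx":0,"ty":0,"tz":-0.002,"turn":0},{"grip":1,"tx":0,"ty":0,"tz":-0.004,"turn":0},{"grip":1,"tx":0,"ty":0,"tz":-0.005,"turn":0},{"grip":1,"tx":0,"ty":0,"tz":-0.005,"turn":0}]'

```text
clock: 6.5
position: [0.4947, -0.0354, 0.0589]
ee_rot: [2.177, 2.264, -0.006]
force: [-4.0, -0.3, 14.5]
width: 0.298
```

>>> drive_tool --increments '[{"grip":1,"tx":0,"ty":0,"tz":-0.001,"turn":-0.06},{"grip":1,"tx":0,"ty":0,"tz":-0.002,"turn":-0.13},{"grip":1,"tx":0,"ty":0,"tz":-0.003,"turn":-0.2},{"grip":1,"tx":0,"ty":0,"tz":-0.004,"turn":-0.27},{"grip":1,"tx":0,"ty":0,"tz":-0.005,"turn":-0.34},{"grip":1,"tx":0,"ty":0,"tz":-0.006,"turn":-0.4},{"grip":1,"tx":0,"ty":0,"tz":-0.006,"turn":-0.4}]'

```text
clock: 7.2
position: [0.4961, -0.0355, 0.0583]
ee_rot: [2.6, 1.758, -0.002]
force: [-3.3, -1.0, 19.0]
width: 0.297
```

```bash
cat > st.py <<'E'
from h import *
o=observe();r=o["ee_rot"];print(o["clock"],o["position"].round(4),"yaw",np.degrees(2*np.arctan2(r[1],r[0]))%360,o["joints"][6],o["force"].round(1),o["ft_torque"].round(2),o["width"])
E
python3 st.py
```

```text
7.2 [ 0.4961 -0.0355  0.0583] yaw 68.13653647637747 -0.6975144104609543 [-3.3 -1.  19. ] [-0.37  0.8  -0.06] 0.29742943533179383
```

```bash
cat > look.py <<'E'
import sys
from h import *
s=get_image("scene")[:,:,::-1];w=get_image("wrist")[:,:,::-1]
a=cv2.resize(s[240:340,260:380],(480,400),interpolation=2)
b=cv2.resize(w[120:320,200:460],(312,240),interpolation=2)
out=np.zeros((400,792,3),np.uint8);out[:,:480]=a;out[:240,480:]=b
cv2.imwrite(sys.argv[1],out)
E
python3 look.py pics/c3.png
```

```text
(no output)
```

View pics/c3.png

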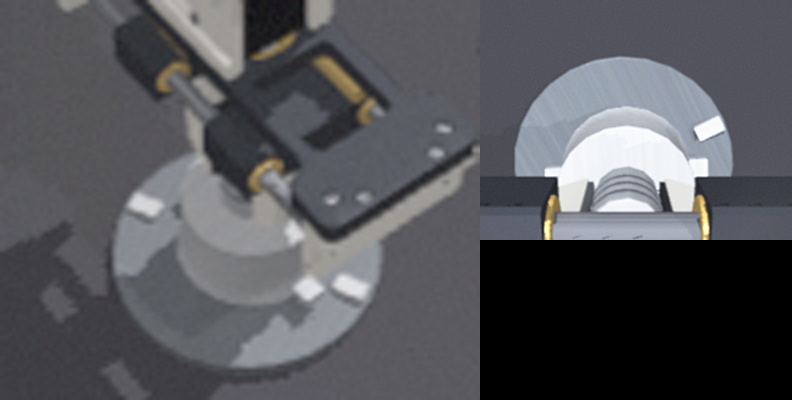

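>>> drive_tool --increments '[{"grip":1,"tx":-0.003,"ty":0,"tz":-0.001,"turn":-0.05},{"grip":1,"tx":-0.003,"ty":0,"tz":-0.002,"turn":-0.1},{"grip":1,"tx":-0.003,"ty":0,"tz":-0.003,"turn":-0.15},{"grip":1,"tx":-0.003,"ty":0,"tz":-0.003,"turn":-0.2},{"grip":1,"tx":-0.003,"ty":0,"tz":-0.004,"turn":-0.2}]'

```text
clock: 7.8
position: [0.4953, -0.036, 0.0583]
ee_rot: [2.768, 1.477, -0.002]
force: [-6.8, -1.8, 24.9]
width: 0.295
```

```bash
python3 st.py
```

```text
7.8 [ 0.4953 -0.036   0.0583] yaw 56.15661592896224 -0.8686016406716736 [-6.8 -1.8 24.9] [-0.53  1.57  0.18] 0.2945899142752293
```

>>> drive_tool --increments '[{"grip":1,"tx":-0.001,"ty":0,"tz":-0.001,"turn":-0.05},{"grip":1,"tx":-0.001,"ty":0,"tz":-0.001,"turn":-0.1},{"grip":1,"tx":-0.001,"ty":0,"tz":-0.001,"turn":-0.15},{"grip":1,"tx":-0.001,"ty":0,"tz":-0.001,"turn":-0.2},{"grip":1,"tx":-0.001,"ty":0,"tz":-0.001,"turn":-0.22},{"grip":1,"tx":-0.001,"ty":0,"tz":-0.001,"turn":-0.22}]'

```text
clock: 8.4
position: [0.4959, -0.0354, 0.0584]
ee_rot: [2.919, 1.151, 0.0]
force: [1.9, 2.2, 3.1]
width: 0.298
```

```bash
python3 st.py; python3 look.py pics/c4.png
```

```text
8.4 [ 0.4959 -0.0354  0.0584] yaw 43.03081566249282 -1.0550546916417145 [1.9 2.2 3.1] [ 0.45 -0.4   0.53] 0.2975285673197329
```

View pics/c4.png

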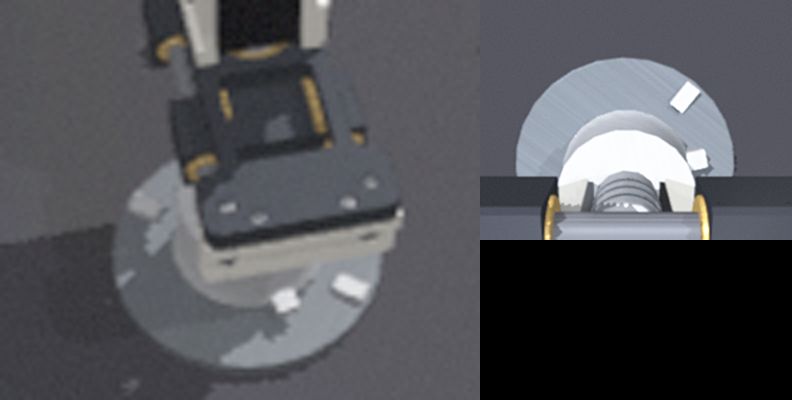

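The ear (697,158) now lags the jaws by about 10°, at 0.5 Nm, with the edge at about 15 mm. That is the described part-way jam, so I'll confirm with a firmer grip.

>>> drive_tool --increments '[{"grip":1,"tx":-0.001,"ty":0,"tz":-0.002,"turn":0},{"grip":1,"tx":-0.001,"ty":0,"tz":-0.002,"turn":0},{"grip":1,"tx":-0.001,"ty":0,"tz":-0.002,"turn":-0.05},{"grip":1,"tx":-0.001,"ty":0,"tz":-0.002,"turn":-0.1},{"grip":1,"tx":-0.001,"ty":0,"tz":-0.002,"turn":-0.15},{"grip":1,"tx":-0.001,"ty":0,"tz":-0.002,"turn":-0.15}]' --newtons 60

```text
clock: 9.1
position: [0.4974, -0.0347, 0.0584]
ee_rot: [3.0, 0.919, 0.006]
force: [4.1, 3.4, 3.1]
width: 0.289
```

```bash
python3 st.py; python3 look.py pics/c5.png
```

```text
9.1 [ 0.4974 -0.0347  0.0584] yaw 34.052614733811204 -1.1828326393222743 [4.1 3.4 3.1] [ 0.82 -0.96  0.55] 0.28929808519028566
```

View pics/c5.png

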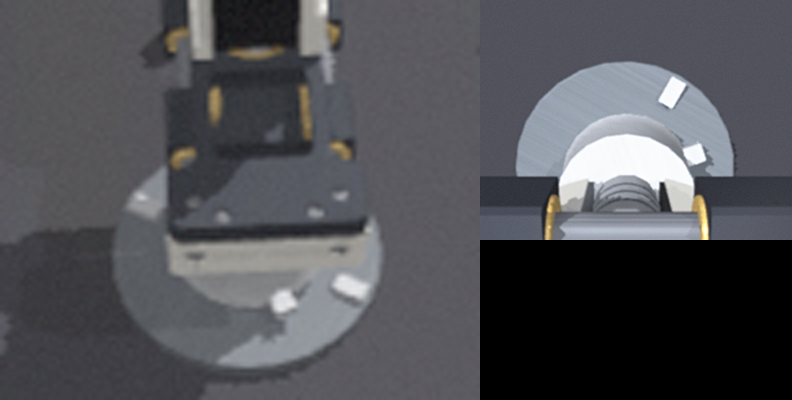

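Run:
```python
from h import *
p=ray("scene",331,315.2,.019);d=p-[.4945,-.0355,.019];print(p,np.hypot(*d[:2]),np.degrees(np.arctan2(d[1],d[0])))
p=ray("scene",347.5,311.8,.010);d=p-[.4945,-.0355,.01];print(p,np.hypot(*d[:2]),np.degrees(np.arctan2(d[1],d[0])))
```

```text
[ 0.52861471 -0.05606604  0.019     ] 0.03983434959326184 -31.08365106277949
[ 0.54712266 -0.03023389  0.01      ] 0.052885497214669036 5.714737317928925
```

Jammed: the tool turned 9° but the ear stayed put, 37° past the entry with the edge at 15 mm. It's a bad cap, so it goes in the small compartment. Now unscrewing 37°.

>>> drive_tool --increments '[{"grip":1,"tx":-0.004,"ty":-0.001,"tz":0,"turn":0.06},{"grip":1,"tx":-0.006,"ty":-0.001,"tz":0,"turn":0.13},{"grip":1,"tx":-0.006,"ty":-0.001,"tz":0,"turn":0.2},{"grip":1,"tx":-0.006,"ty":-0.001,"tz":0,"turn":0.28},{"grip":1,"tx":-0.006,"ty":-0.001,"tz":0,"turn":0.36},{"grip":1,"tx":-0.006,"ty":-0.001,"tz":0,"turn":0.44},{"grip":1,"tx":-0.006,"ty":-0.001,"tz":0.001,"turn":0.52},{"grip":1,"tx":-0.006,"ty":-0.001,"tz":0.001,"turn":0.58},{"grip":1,"tx":-0.006,"ty":-0.001,"tz":0.001,"turn":0.62},{"grip":1,"tx":-0.006,"ty":-0.001,"tz":0.002,"turn":0.62},{"grip":1,"tx":-0.006,"ty":-0.001,"tz":0.002,"turn":0.62}]'

```text
clock: 10.3
position: [0.4949, -0.0351, 0.0592]
ee_rot: [2.551, 1.829, 0.008]
force: [-0.4, 2.4, 3.6]
width: 0.293
```

```bash
python3 st.py; python3 look.py pics/c6.png
```

```text
10.3 [ 0.4949 -0.0351  0.0592] yaw 71.2903019849226 -0.6500688846576452 [-0.4  2.4  3.6] [ 0.58 -0.05  0.  ] 0.29296875214824253
```

View pics/c6.png

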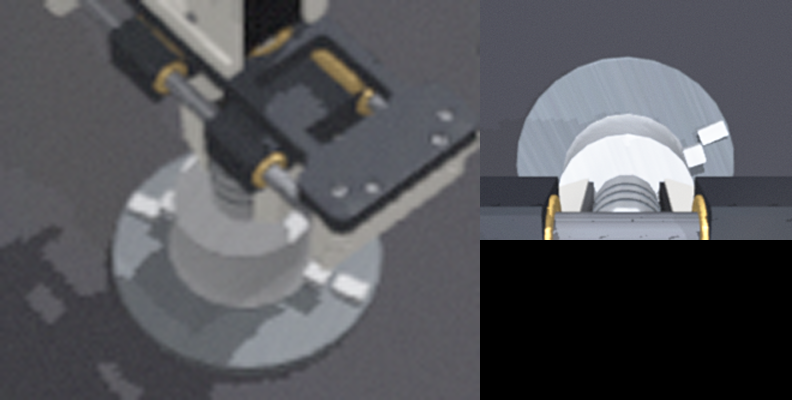

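Run:
```python
from h import *
p=ray("scene",339,307.7,.019);d=p-[.4945,-.0355,.019];print(p,np.hypot(*d[:2]),np.degrees(np.arctan2(d[1],d[0])))
```

```text
[ 0.53283574 -0.03567844  0.019     ] 0.038336158185784376 -0.2666858793338607
```

>>> drive_tool --increments '[{"grip":1,"tx":0,"ty":-0.001,"tz":0.004,"turn":0},{"grip":1,"tx":0,"ty":-0.001,"tz":0.008,"turn":0},{"grip":1,"tx":0,"ty":-0.001,"tz":0.012,"turn":0},{"grip":1,"tx":0,"ty":-0.001,"tz":0.015,"turn":0}]'

```text
clock: 10.8
position: [0.4946, -0.0354, 0.0651]
ee_rot: [2.551, 1.83, 0.007]
force: [0.4, 1.7, -4.8]
width: 0.299
```

>>> drive_tool --increments '[{"grip":1,"tx":0,"ty":0,"tz":0.01,"turn":0},{"grip":1,"tx":0,"ty":0,"tz":0.025,"turn":0},{"grip":1,"tx":0,"ty":0,"tz":0.05,"turn":0},{"grip":1,"tx":0,"ty":0,"tz":0.09,"turn":0},{"grip":1,"tx":0,"ty":0,"tz":0.13,"turn":0},{"grip":1,"tx":0,"ty":0,"tz":0.13,"turn":0}]'

```text
clock: 11.4
position: [0.496, -0.0359, 0.1196]
ee_rot: [2.549, 1.827, 0.011]
force: [0.2, -1.4, -2.2]
width: 0.295
```

```bash
python3 st.py;python3 - <<'E'
from h import *
# tray refine: fit rectangle to bright tray in top image
im=get_image("top");g=im.min(2);m=(g>120).astype(np.uint8);m[:, :400]=0;m[:150]=0;m[310:]=0;m[:,510:]=0
c=max(cv2.findContours(m,0,1)[0],key=cv2.contourArea);b=cv2.boxPoints(cv2.minAreaRect(c));print(b)
P=np.array([ray("top",*q,.022) for q in b]);print(P.round(4),P.mean(0))
for x in(-.073,.052):
  a=np.radians(-11.5);print(P.mean(0)[:2]+x*np.array([np.cos(a),np.sin(a)]))
E
```

```text
11.4 [ 0.496  -0.0359  0.1196] yaw 71.26320355435713 -0.5903031704598443 [ 0.2 -1.4 -2.2] [ 0.02 -0.14 -0.02] 0.294914928323398
[[473.46326 170.5815 ]
 [480.74762 162.69011]
 [498.93933 179.48244]
 [491.65497 187.37383]]
[[ 0.656  -0.301   0.022 ]
 [ 0.6742 -0.3178  0.022 ]
 [ 0.637  -0.3548  0.022 ]
 [ 0.619  -0.338   0.022 ]] [ 0.64652595 -0.3279048   0.022     ]
[ 0.57499145 -0.31335094]
[ 0.69748204 -0.33827193]
```

Run:
```python
from h import *
for n,(x0,y0,x1,y1) in {"top":(405,150,510,300),"scene":(175,335,365,480)}.items():
    im=cv2.imread(f"pics/{n}0.png");m=np.zeros(im.shape[:2],np.uint8);m[y0:y1,x0:x1]=(im.min(2)[y0:y1,x0:x1]>110)
    c=max(cv2.findContours(m,0,1)[0],key=cv2.contourArea);h=cv2.convexHull(c).reshape(-1,2)
    a=cv2.approxPolyDP(h,4,True).reshape(-1,2);print(n,a.tolist(),[ray(n,*q,.022)[:2].round(3).tolist() for q in a])
f=lambda *a:print(a,ray(*a).round(4))
f("top",427,232,.022);f("top",482,240,.022);f("scene",288,381,.022);f("scene",236,434,.022)
T=R.from_euler('z',-11.7,degrees=True).as_matrix()
for n in("top","scene"):
    im=cv2.imread(f"pics/{n}0.png")
    for P in [[-.126,-.0625],[.126,-.0625],[.126,.0625],[-.126,.0625],[-.021,-.06],[-.021,.06],[-.073,0]]:
        q=T@np.array([*P,.022])+[.536,-.2595,0];u=proj(n,q);cv2.circle(im,tuple(int(round(t)) for t in u),2,(0,0,255),-1)
    x0,y0=(400,150) if n=="top" else (175,335)
    cv2.imwrite(f"pics/t_{n}.png",cv2.resize(im[y0:y0+145,x0:x0+195],(390,290)))
cv2.imwrite("pics/t.png",np.hstack([cv2.imread("pics/t_top.png"),cv2.imread("pics/t_scene.png")]))
```

```text
top [[436, 163], [493, 174], [477, 289], [415, 277]] [[0.672, -0.221], [0.649, -0.343], [0.402, -0.295], [0.424, -0.169]]
scene [[186, 390], [245, 339], [361, 442], [331, 479], [271, 479]] [[0.405, -0.292], [0.43, -0.172], [0.677, -0.223], [0.666, -0.291], [0.593, -0.334]]
('top', 427, 232, 0.022) [ 0.5189 -0.1965  0.022 ]
('top', 482, 240, 0.022) [ 0.504  -0.3107  0.022 ]
('scene', 288, 381, 0.022) [ 0.5327 -0.1976  0.022 ]
('scene', 236, 434, 0.022) [ 0.513 -0.308  0.022]
```

View pics/t.png

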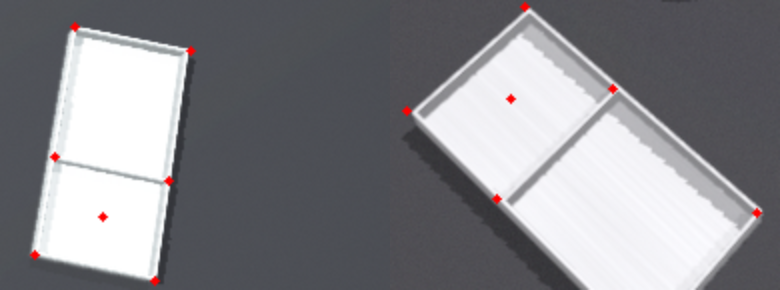

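>>> drive_tool --increments '[{"grip":1,"tx":-0.01,"ty":-0.08,"tz":0,"turn":-0.1},{"grip":1,"tx":-0.02,"ty":-0.18,"tz":0,"turn":-0.2},{"grip":1,"tx":-0.04,"ty":-0.28,"tz":0,"turn":-0.32},{"grip":1,"tx":-0.05,"ty":-0.37,"tz":0,"turn":-0.44},{"grip":1,"tx":-0.06,"ty":-0.45,"tz":0,"turn":-0.56},{"grip":1,"tx":-0.075,"ty":-0.5,"tz":0,"turn":-0.68},{"grip":1,"tx":-0.075,"ty":-0.522,"tz":-0.03,"turn":-0.8},{"grip":1,"tx":-0.075,"ty":-0.522,"tz":-0.07,"turn":-0.9},{"grip":1,"tx":-0.075,"ty":-0.522,"tz":-0.11,"turn":-0.9},{"grip":1,"tx":-0.075,"ty":-0.522,"tz":-0.14,"turn":-0.9},{"grip":1,"tx":-0.075,"ty":-0.522,"tz":-0.165,"turn":-0.9},{"grip":1,"tx":-0.075,"ty":-0.522,"tz":-0.178,"turn":-0.9},{"grip":1,"tx":-0.075,"ty":-0.522,"tz":-0.178,"turn":-0.9},{"grip":1,"tx":-0.075,"ty":-0.522,"tz":-0.178,"turn":-0.9}]'

```text
clock: 12.85
position: [0.4656, -0.2448, 0.0472]
ee_rot: [3.099, 0.471, 0.005]
force: [-0.4, -0.1, -2.3]
width: 0.294
```

```bash
python3 st.py
```

```text
12.85 [ 0.4656 -0.2448  0.0472] yaw 17.274590398009718 -1.0053481103426998 [-0.4 -0.1 -2.3] [ 0.02 -0.02  0.03] 0.29388898086727894
```

Touch down gently.

>>> drive_tool --increments '[{"grip":1,"tx":0,"ty":0,"tz":-0.001,"turn":0},{"grip":1,"tx":0,"ty":0,"tz":-0.002,"turn":0},{"grip":1,"tx":0,"ty":0,"tz":-0.003,"turn":0},{"grip":1,"tx":0,"ty":0,"tz":-0.003,"turn":0}]'

```text
clock: 13.25
position: [0.4658, -0.245, 0.0465]
ee_rot: [3.099, 0.471, 0.006]
force: [-1.9, -1.0, 3.2]
width: 0.292
```

>>> drive_tool --increments '[{"grip":-0.3,"tx":0,"ty":0,"tz":0,"turn":0},{"grip":-0.3,"tx":0,"ty":0,"tz":0,"turn":0},{"grip":-0.3,"tx":0,"ty":0,"tz":0,"turn":0},{"grip":-0.3,"tx":0,"ty":0,"tz":0,"turn":0},{"grip":-0.3,"tx":0,"ty":0,"tz":0,"turn":0},{"grip":-0.3,"tx":0,"ty":0,"tz":0.05,"turn":0},{"grip":-0.3,"tx":0,"ty":0,"tz":0.12,"turn":0},{"grip":-0.3,"tx":0,"ty":0,"tz":0.22,"turn":0},{"grip":-0.3,"tx":0,"ty":0,"tz":0.32,"turn":0},{"grip":-0.3,"tx":-0.05,"ty":-0.1,"tz":0.4,"turn":0},{"grip":-0.3,"tx":-0.15,"ty":-0.2,"tz":0.4,"turn":0},{"grip":-0.3,"tx":-0.25,"ty":-0.3,"tz":0.4,"turn":0},{"grip":-0.3,"tx":-0.3,"ty":-0.4,"tz":0.4,"turn":0},{"grip":-0.3,"tx":-0.3,"ty":-0.4,"tz":0.4,"turn":0},{"grip":-0.3,"tx":-0.3,"ty":-0.4,"tz":0.4,"turn":0}]'

```text
clock: 14.75
position: [0.3441, -0.407, 0.2064]
ee_rot: [3.099, 0.463, 0.005]
force: [0.3, 1.4, 0.1]
width: 0.649
```

```bash
python3 st.py
python3 - <<'E'
from h import *
a=get_image("top")[:,:,::-1];b=get_image("scene")[:,:,::-1]
cv2.imwrite("pics/f.png",np.hstack([cv2.resize(a[130:330,180:520],(400,235)),cv2.resize(b[150:480,130:480],(400,377))[:235] if 0 else cv2.resize(b[330:480,150:400],(400,235))]))
E
```

```text
14.75 [ 0.3441 -0.407   0.2064] yaw 16.99380455379679 -0.5360913874883254 [0.3 1.4 0.1] [ 0.1  -0.09  0.02] 0.6489518150713629
```

View pics/f.png

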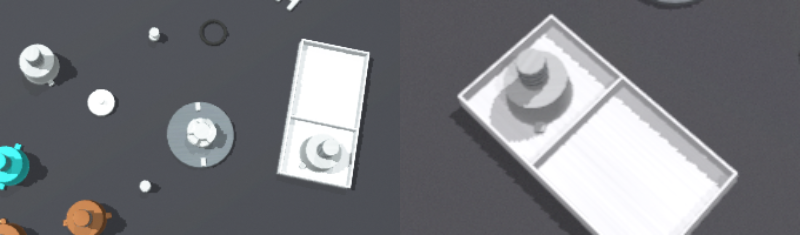

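The cap stands upright in the small compartment, at (325,152) in the left panel. The other cap is still in its place at (39,64), and the gripper is clear.

```bash
python3 -c "
from cell import *
print(sign_off())"
```

```text
the job is handed in; nothing more can be done
None
```

The job is done and handed in: the nearer stainless cap jammed on the gauge, so it now stands upright in the tray's small compartment.

- **Gauge test:** I set the cap on the gauge with its ears over the pointers. It felt contact with its bottom edge about 16 mm above the bench, as described. Turned clockwise, it stopped about 37° from the entry with its edge still about 15 mm above the bench. A second try with a 60 N grip turned the fingers another 9°, but the ear did not move. That matches the description of a bad cap.
- **Removal and placing:** I turned the cap back to within about 6° of the entry and it lifted off freely. I lowered it until I felt the tray floor, then let go.
- **Last checks:** The final pictures show the cap upright in the small compartment, the other cap where it stood, and the gripper clear. The clock read 14.75 s at the last reading before hand-in. The highest wrist force I read at the end of a move was about 26 N.
- **Things that disagreed:** The handle slipped about 20° in the fingers at the jam, so I took the cap's angle from its ear in the pictures. A late re-fit of the tray failed because the arm got in the way, so I used the first pictures, which agreed to about 3 mm.

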